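# Stack the moisture dishes and release the pull-out tray

## Task

Clear the bench into the cabinet's pull-out tray: stack all the large moisture dishes, lids up, centred on the larger pad and all the small ones likewise on the smaller pad, never mixing the sizes, and put the vials, which do not stack, into the loose grey sample tray. With the dishes stacked, press the release lever at the right of the tray's front to unlock the slide and push the tray fully home. Leave the eraser where it lies.

Things in the scene. Friction and masses are not known exactly. Their poses are not given: they have to be found in the camera images.
- cabinet: low grey cabinet fixed on the worktop, 340 mm wide (y), 210 deep (x), 106 high, front towards the robot; origin under its middle, x into its depth (the direction in which its pull-out tray closes), y to the left. The front opening is 98 mm high. The tray's front panel covers it when home.
- tray (a joint): travel of the cabinet's pull-out tray (m): 0 fully home, front panel against the cabinet; 0.17 fully out (the start). About 2 N of friction. When fully out, a pawl holds it: it goes in only about 4 mm and locks until the release lever is pressed.
- panel_mid (a point): point on the outer (robot-side) flat face of the tray's front panel, 40 mm right of its middle, 70 mm above the worktop; moves with the tray. Axes as the cabinet. The panel is 340 mm wide, 14 thick, its top edge 85 mm above the worktop. A bar handle 100 mm long stands 35 mm off it, its middle 100 mm left of this point and 15 mm lower.
- release_lever (a joint): angle of the release lever (rad): 0 at rest, 0.12 fully pressed, sprung back when let go; the pawl is free above about 0.065. A see-saw on the tray's right side. While the tray is part-way in or home, the pawl rides on a bar and keeps the lever at about 0.065.
- paddle (a point): middle of the top of the lever's steel thumb paddle, 40 mm wide (y), sticking 34 mm out of the right end of the tray's front panel; 17 mm in front of the panel, 63 mm above the worktop at rest. Fully pressed it is 14 mm lower (8 mm frees the tray; 4 to 8 N). Hold it down and push the tray in, e.g. against the panel; after 10 mm it may be let go. Moves with the tray.
- large_pad (a point): middle of the larger round black pad (66 mm wide) on the tray's floor, 10 mm above the worktop; axes as the cabinet. Flush with the floor. With the tray out it lies 85 mm in front of the cabinet, 85 mm behind the front panel's inner face, 62 mm from the tray's left wall (walls 36 mm above the worktop).
- small_pad (a point): middle of the smaller round black pad (55 mm wide) on the tray's floor, 124 mm to the right of large_pad, otherwise the same (62 mm from the tray's right wall).
- odd_tray_in (a point): middle of the inner floor (2 mm above the worktop) of a loose shallow grey plastic sample tray on the worktop to the robot's right: 110 mm along its x, 150 along its y, walls 2 mm thick and 26 high, 0.3 kg.
- eraser: eraser in a sleeve, 21x44x12 mm, a bystander; origin under its middle.
- large_1_c (a point): large lidded round aluminium moisture dish, standing lid up: 61 mm across the lid in looks but 57 mm between the fingers, stacking height 24 mm, flat top and bottom, 60 g. Origin on its axis half-way up (12 mm above its underside), z up along the axis. 2 or 3 large dishes are there at a start; absent ones read None.
- large_2_c (a point): large lidded round aluminium moisture dish, standing lid up: 61 mm across the lid in looks but 57 mm between the fingers, stacking height 24 mm, flat top and bottom, 60 g. Origin on its axis half-way up (12 mm above its underside), z up along the axis. 2 or 3 large dishes are there at a start; absent ones read None.
- large_3_c (a point): large lidded round aluminium moisture dish, standing lid up: 61 mm across the lid in looks but 57 mm between the fingers, stacking height 24 mm, flat top and bottom, 60 g. Origin on its axis half-way up (12 mm above its underside), z up along the axis. 2 or 3 large dishes are there at a start; absent ones read None.
- small_1_c (a point): small lidded round aluminium moisture dish, standing lid up: 53 mm across the lid in looks but 50 mm between the fingers, stacking height 21 mm, flat top and bottom, 60 g. Origin on its axis half-way up (10.5 mm above its underside), z up along the axis. 1 or 2 small dishes are there at a start; absent ones read None.
- small_2_c (a point): small lidded round aluminium moisture dish, standing lid up: 53 mm across the lid in looks but 50 mm between the fingers, stacking height 21 mm, flat top and bottom, 60 g. Origin on its axis half-way up (10.5 mm above its underside), z up along the axis. 1 or 2 small dishes are there at a start; absent ones read None.
- vial_a_c (a point): sample vial with screw cap, standing: body 33 mm in diameter up to 62 mm high, cap 29 mm, 78 mm high in all, 60 g. Origin on its axis half-way up (39 mm above its foot), z along the axis to the cap. 1 or 2 vials are there; absent ones read None. Knocked over, it lies on its side and can be gripped across the body.
- vial_b_c (a point): sample vial with screw cap, standing: body 33 mm in diameter up to 62 mm high, cap 29 mm, 78 mm high in all, 60 g. Origin on its axis half-way up (39 mm above its foot), z along the axis to the cap. 1 or 2 vials are there; absent ones read None. Knocked over, it lies on its side and can be gripped across the body.

How it is judged:
By the outcome, as a careful person would: the job done as asked, in the order asked, and still so for the second after the job is handed in, with the robot touching nothing.
Of large_1, large_2, large_3 only 2 to 3 are there at a start; the rules pass over those that are not, and their reading is None.
Of small_1, small_2 only 1 to 2 are there at a start; the rules pass over those that are not, and their reading is None.
Of vial_a, vial_b only 1 to 2 are there at a start; the rules pass over those that are not, and their reading is None.
At some moment in a run one of odd_tray may be knocked a few centimetres aside while the robot is not near it.
Once in a run the grip may slacken for a moment while it holds something.
It also fails if it takes over 210 s, if anything falls off the work surface, if the arm or the gripper's body presses on something with over 40 N, if the wrist force passes 120 N, or if a joint passes its speed limit or range.

## Robot

A 6-joint arm with a two-finger parallel gripper is mounted at the origin on a cart in front of the work surface, level with it; the furniture and walls round the work are solid. World frame = base frame: x ahead of the robot, y to its left, z up, the work surface at z = 0. Lengths are in mm, angles in rad, forces in N, time in s.
With the tool pointing down it reaches from about 350 to 775 mm from the base axis. Payload 7.3 kg.
Tool frame: the origin (TCP) lies midway between the tips of the shut fingers; the grasp point (between the pads) lies 19 mm behind it; z points along the fingers, y is the line along which they close (so a half turn about z gives the same grasp; the last joint's range is limited). The gripper opens to 92 mm and grips with 3 to 60 N. Pads are 19 mm wide; open, the fingers measure 130 mm over their backs; the gripper's body (75 mm by 190 mm) begins 47 mm behind the grasp point.
Start: joints at [1.074, 0.342, 1.524, -0, 1.275, -0.146], TCP at [180.402, 493.052, 226.741] pointing down, gripper open.
Joint ranges: [-2.53, 2.53], [-0.77, 2.02], [0.04, 2.7], [-1, 4.14], [0.28, 2.66], [-3.11, 3.11]. Speed limits (rad/s): [2.57, 2.57, 3.14, 3.14, 3.14, 3.14].

## Interface

Orientations are given as [roll, pitch, yaw] about the fixed x, y, z axes, in that order (R = Rz(yaw) Ry(pitch) Rx(roll)).
In Python, from plant import get_obs, capture, camera_model, close_job, search_frame, regions_of, pinpoint gives the robot as it stands. The module is installed in compiled form; this text tells all that it offers.
- The arm moves only by the shell command python3 -m pendant 'ROWS'. ROWS is JSON, one flat list of numbers, 7 for each row, row after row: the shift along the tool's x, y, z in units of 30 mm (1.0 is 30 mm), then the turn, a rotation vector about the tool's x, y, z in units of 4 degrees (1.0 is 4 degrees), then the closure, from -1 (fully open) to 1 (shut), so that 0 is half open. In form: [dx, dy, dz, wx, wy, wz, gripper, dx, dy, dz, wx, wy, wz, gripper, ...]. A call has 1 to 12 rows; each row shifts and turns the commanded pose from where the row before left it, along the tool's axes as they then stand; what a row does not reach is not made up. A row lasts 1/10 s, in which the tool goes at most 50 mm and 8.59 degrees, less where a joint would pass 70% of its speed; a pose out of reach is approached as far as the arm can. A call with a number of a shift or a turn outside -1 to 1 is refused whole. A call with a gripper value outside its range is refused whole. The fingers move at their own pace and stop on an object; the grip force is fixed at half the most. Time passes only in rows, so rows that do not move let the fingers close. It gives the time, the measured TCP pose, the force, the opening and the grip force at its end, in the units of the state.
- get_obs(): the state, without advancing time (a new reading comes with each control period).
- capture(name): name is "scene" or "top" or "wrist"; returns the picture (384x512x3 uint8, red, green, blue); there is no depth.
- camera_model(name): a dict with "fov_y" (degrees; the focal length in pixels is half the picture's height over the tangent of half this angle, whatever the lens; pixels are square), "cx", "cy" (the principal point, pixels), "pose" (4x4, takes a point from camera to world coordinates). Camera axes: x right, y up, looking along -z (the intrinsics and any distortion apply to the point x, -y, -z); pixel columns grow to the right and rows downward; lengths in mm; the calibration is good to about 2 mm. A picture is of the moment at which its call begins: read the wrist's pose just before it. camera_model takes no time and is no camera call; for the wrist camera it gives the pose at the moment of the call.
- close_job(): hands the job in; it is judged then, once.
Trained networks look in the newest picture that a camera, given by its name, has taken for a name from the list of things; names that differ only in an ending like _2 or _b are one class to them, and where a whole thing is asked for, a point or a joint stands for the part that bears it (a point fixed in the world has none). Each returns a list of dicts, best first, with "score" (0 to 1); they miss things now and then, are a little off and sometimes report something else, mostly with a low value. They report only what shows in the picture. A call takes as long as a camera call.
- search_frame(camera, thing): "location" ([column, row] in pixels, amid what is visible of it).
- regions_of(camera, thing): "pixels" (384x512 bool, what is visible of it) and "location" ([column, row] in pixels, amid what is visible of it).
- pinpoint(camera, thing): "location" ([column, row] in pixels: a listed point, or the origin of a listed thing).
The state is a dict: "time": time; "joint_positions": joint angles; "dq": joint speeds; "tau": joint torques, N m; "tool_pos": TCP position; "tcp_rot": TCP orientation; "contact_force": force on the tool from outside, world axes, zero at the start; "moment": the same for the moment, N m; "grip_width": finger opening in mm; "finger_force": force on a finger pad.
Only numpy, scipy, OpenCV 4.12 (cv2) and the standard library are available. Lean on these libraries where they do the work, as an engineer would, in place of code of your own. Each camera call takes 0.05 s, during which the arm holds its last target. There are 200 camera calls.

## Working session

There is one attempt and no reset: what is moved stays moved. The work goes in short steps, Python scripts to look and compute and a shell command to move; the robot and the scene stay as the last step left them, time stands still between calls to the robot, and variables do not carry over. Pictures are saved under pics/ and viewed, at most 14 in all, crops included, and the job is handed in when it is done.

```bash
mkdir -p pics
cat > h.py <<'E'
import numpy as np, cv2
from plant import *
from scipy.spatial.transform import Rotation as R
def px2w(cam,px,z,m=None):
    m=m or camera_model(cam); f=192/np.tan(np.radians(m["fov_y"])/2)
    P=np.array(m["pose"]); d=P[:3,:3]@np.array([(px[0]-m["cx"])/f,-(px[1]-m["cy"])/f,-1])
    o=P[:3,3]; return o+d*(z-o[2])/d[2]
def save(cam,n):
    im=capture(cam); cv2.imwrite("pics/"+n+".png",im[:,:,::-1]); return im
E
python3 - <<'E'
from h import *
for c in ("scene","top"):
    save(c,c+"0"); m=camera_model(c); print(c,{k:(np.round(v,3).tolist()) for k,v in m.items()})
    for t,z in (("large_1_c",12),("small_1_c",10.5),("vial_a_c",39),("large_pad",10),("small_pad",10),("odd_tray_in",2),("eraser",0),("paddle",63),("panel_mid",70)):
        for r in pinpoint(c,t): print(c,t,round(r["score"],2),np.round(r["location"]),np.round(px2w(c,r["location"],z,m)))
print(get_obs())
E
```

```text
scene {'fov_y': 48.838, 'cx': 258.959, 'cy': 186.042, 'pose': [[0.54, 0.519, -0.663, -217.522], [-0.842, 0.315, -0.438, -595.813], [-0.019, 0.794, 0.607, 820.775], [0.0, 0.0, 0.0, 1.0]]}
scene large_1_c 0.87 [255. 243.] [ 448. -137.   12.]
scene small_1_c 0.66 [178. 195.] [500. 181.  10.]
scene small_1_c 0.54 [250. 209.] [560. -49.  11.]
scene vial_a_c 0.58 [281. 213.] [ 563. -153.   39.]
scene vial_a_c 0.37 [232. 232.] [430. -79.  39.]
scene large_pad 0.6 [162. 169.] [579. 318.  10.]
scene large_pad 0.17 [338. 222.] [ 643. -292.   10.]
scene small_pad 0.75 [189. 180.] [577. 202.  10.]
scene small_pad 0.71 [183. 228.] [394.  69.  10.]
scene odd_tray_in 0.64 [352. 282.] [ 469. -407.    2.]
scene eraser 0.65 [181. 227.] [401.  81.  -0.]
scene paddle 0.5 [176. 195.] [449. 134.  63.]
scene panel_mid 0.82 [161. 176.] [488. 227.  70.]
top {'fov_y': 49.583, 'cx': 262.636, 'cy': 192.907, 'pose': [[0.009, 0.997, -0.082, 468.636], [-1.0, 0.008, -0.01, -59.477], [-0.01, 0.083, 0.997, 1273.168], [0.0, 0.0, 0.0, 1.0]]}
top large_1_c 0.62 [292. 239.] [ 435. -136.   12.]
top small_1_c 0.73 [264. 19
[... 381 characters left out ...]
.] [491. 234.  70.]
{'time': 1.0, 'joint_positions': array([ 1.07400838e+00,  3.41985075e-01,  1.52409310e+00, -2.50437686e-05,
        1.27540007e+00, -1.45988385e-01]), 'dq': array([ 0.00077223, -0.00013436,  0.00012173, -0.00050832,  0.00057317,
        0.00081421]), 'tau': array([-9.46313485e-04, -4.31145287e+01, -2.44477344e+01,  7.15251616e-02,
        4.85564768e-02, -1.65017798e-05]), 'tool_pos': array([180.40632329, 493.0523229 , 226.75067224]), 'tcp_rot': array([3.14148295e+00, 4.03476298e-05, 2.79080038e+00]), 'contact_force': array([-0.90945367, -0.2402478 , -0.01105055]), 'moment': array([0.03484665, 0.07257119, 0.03750443]), 'finger_force': 0.0, 'grip_width': 92.23501922140659}
```

```bash
python3 -c "
import cv2
a=cv2.imread('pics/top0.png')[100:300,90:470];cv2.imwrite('pics/top0c.png',cv2.resize(a,None,fx=2.1,fy=2.1,interpolation=2))"
```

```text
(no output)
```

View pics/top0c.png

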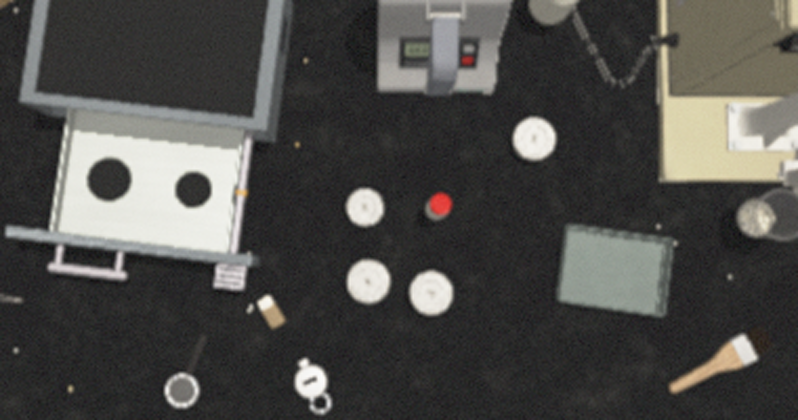

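View pics/scene0.png

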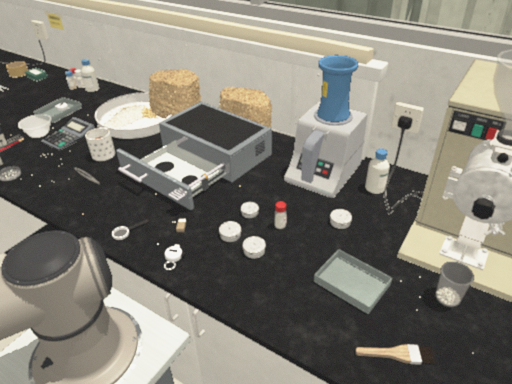

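The top view shows four dishes, at about (264,199), (265,234), (295,239) and (344,166). The first looks small and the other three large. One vial is at (299,198), the grey tray is at (384,226), and the pads are at (142,185) and (182,190). The scene view agrees, and the strainer and stopwatch are clutter.

Run:
```python
from h import *
for c in ("top","scene"):
    m=camera_model(c); im=cv2.cvtColor(cv2.imread(f"pics/{c}0.png"),cv2.COLOR_BGR2GRAY)
    im=cv2.resize(im,None,fx=4,fy=4,interpolation=cv2.INTER_CUBIC)
    for nm,g in (("white",cv2.threshold(im,130,255,0)[1]),("dark",cv2.threshold(im,90,255,1)[1])):
        n,l,s,ce=cv2.connectedComponentsWithStats(g)
        for i in range(1,n):
            x,y,w,h,a=s[i]/4; a=s[i][4]/16; u=(ce[i]-1.5)/4
            if 60<a<500 and 130<u[0]<360 and 150<u[1]<260:
                print(c,nm,np.round(u,1),"wh",w,h,round(a), np.round(px2w(c,u,24 if nm=="white" else 10,m),1), round(2*np.sqrt(a/np.pi)*3.03,1) )
```

```text
top white [344.1 165.6] wh 20.5 20.5 328 [ 656.9 -292.3   24. ] 61.9
top white [263.4 198.2] wh 17.75 18.0 251 [555.8 -49.1  24. ] 54.2
top white [265.  233.5] wh 20.5 20.75 338 [450.  -54.8  24. ] 62.9
top white [294.9 239.1] wh 20.25 21.25 340 [ 434.4 -144.1   24. ] 63.0
top white [218.3 247.5] wh 12.5 15.0 102 [407.5  84.4  24. ] 34.5
top dark [141.6 185. ] wh 19.75 19.25 295 [594.4 324.4  10. ] 58.7
top dark [181.7 189.8] wh 15.75 15.75 196 [580.6 201.1  10. ] 47.8
top dark [132.1 221.7] wh 26.0 11.75 219 [482.1 349.7  10. ] 50.6
scene white [131.8 172.9] wh 30.0 18.25 163 [496.1 373.3  24. ] 43.6
scene white [177.5 193.5] wh 19.5 13.25 156 [491.3 171.8  24. ] 42.7
scene white [249.4 208.9] wh 18.25 16.25 230 [545.6 -55.6  24. ] 51.9
scene white [340.4 217.9] wh 22.0 19.75 344 [ 646.4 -295.8   24. ] 63.4
scene white [280.3 219.7] wh 11.5 16.75 166 [ 552.1 -155.6   24. ] 44.1
scene white [180.8 223.7] wh 9.75 12.0 90 [393.   72.9  24. ] 32.5
scene white [229.8 230.6] wh 22.25 20.5 362 [442.  -60.4  24. ] 65.0
scene white [253.8 246.3] wh 23.25 22.0 403 [ 426.5 -148.9   24. ] 68.7
scene white [172.4 255.3] wh 18.75 26.25 293 [290.   11.8  24. ] 58.5
scene dark [323.6 168.9] wh 19.25 19.25 171 [ 857.4 -143.2   10. ] 44.7
scene dark [164.6 166.1] wh 17.5 9.5 114 [595.1 323.4  10. ] 36.5
scene dark [188.6 179.3] wh 14.25 8.5 78 [579.5 204.3  10. ] 30.2
```

```bash
cat >> h.py <<'E'
def go(x,y,z,yaw=None,sp=0.95):
    "prints shift per row in tool axes; the turn (if any) is to be made AFTER the shift"
    o=get_obs(); r=R.from_euler("xyz",o["tcp_rot"]); d=r.inv().apply(np.array([x,y,z])-o["tool_pos"])/30
    n=max(1,int(np.ceil(np.abs(d).max()/sp))); print("rows",n,"each",np.round(d/n,3).tolist(),"total",np.round(d,2).tolist())
    if yaw is not None:
        w=(r.inv()*R.from_euler("xyz",[np.pi,0,yaw])).as_rotvec(degrees=True)/4; print("turn total",np.round(w,2))
E
python3 -c "
from h import *
go(545,-130,227,3.14159)"
```

```text
rows 20 each [-0.927, -0.766, -0.0] total [-18.55, -15.33, -0.01]
turn total [ 0.    0.   -5.02]
```

```bash
python3 -m pendant '[-0.93,-0.77,0,0,0,0,-0.3,-0.93,-0.77,0,0,0,0,-0.3,-0.93,-0.77,0,0,0,0,-0.3,-0.93,-0.77,0,0,0,0,-0.3,-0.93,-0.77,0,0,0,0,-0.3,-0.93,-0.77,0,0,0,0,-0.3,-0.93,-0.77,0,0,0,0,-0.3,-0.93,-0.77,0,0,0,0,-0.3,-0.93,-0.77,0,0,0,0,-0.3,-0.93,-0.77,0,0,0,0,-0.3]' && python3 -m pendant '[-0.93,-0.77,0,0,0,0,-0.3,-0.93,-0.77,0,0,0,0,-0.3,-0.93,-0.77,0,0,0,0,-0.3,-0.93,-0.77,0,0,0,0,-0.3,-0.93,-0.77,0,0,0,0,-0.3,-0.93,-0.77,0,0,0,0,-0.3,-0.93,-0.77,0,0,0,0,-0.3,-0.93,-0.77,0,0,0,0,-0.3,-0.93,-0.77,0,0,0,0,-0.3,-0.93,-0.77,0,0,0,0,-0.3]' && python3 -m pendant '[0,0,0,0,0,-1,-0.3,0,0,0,0,0,-1,-0.3,0,0,0,0,0,-1,-0.3,0,0,0,0,0,-1,-0.3,0,0,0,0,0,-1,-0.3,0,0,0,0,0,0,-0.3,0,0,0,0,0,0,-0.3]'
python3 - <<'E'
from h import *
m=camera_model("wrist"); save("wrist","w1"); print(get_obs()["tool_pos"],get_obs()["tcp_rot"],np.round(np.array(m["pose"]),2).tolist(),m["fov_y"],m["cx"],m["cy"])
for t,z in (("vial_a_c",39),("large_1_c",12),("small_1_c",10.5)):
    for r in pinpoint("wrist",t): print(t,round(r["score"],2),np.round(r["location"]),np.round(px2w("wrist",r["location"],z,m)))
E
```

```text
time: 2.0
tool_pos: [363.6, 178.9, 227.0]
tcp_rot: [3.141, 0.001, 2.791]
contact_force: [0.2, 0.7, 0.2]
grip_width: 59.9
finger_force: 0.0
time: 3.0
tool_pos: [546.3, -134.0, 226.7]
tcp_rot: [3.141, 0.0, 2.791]
contact_force: [0.7, -0.1, -0.1]
grip_width: 59.8
finger_force: 0.0
time: 3.7
tool_pos: [545.6, -132.6, 226.7]
tcp_rot: [3.142, -0.0, 3.138]
contact_force: [-0.5, -0.2, 0.2]
grip_width: 59.8
finger_force: 0.0
[ 545.63454744 -132.55414538  226.70163513] [ 3.14149930e+00 -8.78756524e-06  3.13822649e+00] [[0.0, -0.95, -0.3, 465.71], [1.0, 0.0, 0.0, -132.01], [-0.0, -0.3, 0.95, 385.61], [0.0, 0.0, 0.0, 1.0]] 62.29736339756832 253.10478829147047 191.9845582182478
vial_a_c 0.75 [235. 178.] [ 558. -153.   39.]
large_1_c 0.57 [245.  62.] [ 434. -141.   12.]
large_1_c 0.16 [322.  77.] [450. -56.  12.]
small_1_c 0.86 [321. 170.] [556. -51.  10.]
```

View pics/w1.png

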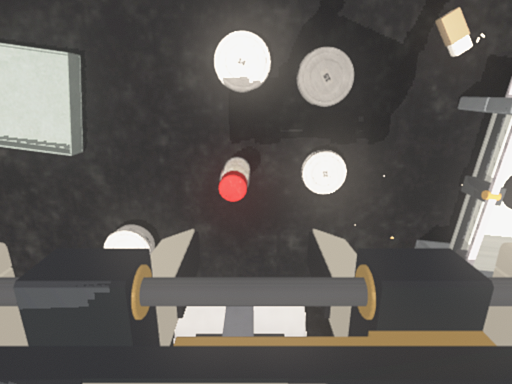

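The wrist view shows the vial at (234,180) with its cap centre near (233,187), the small dish at (324,173), and large dishes at (325,76) and (242,61). The fourth dish is partly hidden at (130,237).

Run:
```python
from h import *
m=camera_model("wrist")
for u,z in (((233,187),78),((236,165),62),((324.5,173),21),((325.5,76),24),((242,61),24)): print(u,np.round(px2w("wrist",u,z,m),1))
go(560,-150,110); go(560,-150,32)
```

```text
(233, 187) [ 556.9 -152.8   78. ]
(236, 165) [ 537.8 -150.2   62. ]
(324.5, 173) [556.8 -48.2  21. ]
(325.5, 76) [449.2 -54.7  24. ]
(242, 61) [ 434.1 -143.9   24. ]
rows 5 each [-0.096, -0.116, 0.778] total [-0.48, -0.58, 3.89]
rows 7 each [-0.069, -0.083, 0.927] total [-0.48, -0.58, 6.49]
```

```bash
python3 -m pendant '[-0.21,-0.32,0.9,0,0,0,-0.3,-0.21,-0.32,0.9,0,0,0,-0.3,0,0,0.9,0,0,0,-0.3,0,0,0.9,0,0,0,-0.3,0,0,0.9,0,0,0,-0.3,0,0,0.9,0,0,0,-0.3,0,0,0.6,0,0,0,-0.3,0,0,0.4,0,0,0,-0.3,0,0,0,0,0,0,-0.3,0,0,0,0,0,0,1,0,0,0,0,0,0,1,0,0,0,0,0,0,1]' && python3 -m pendant '[0,0,0,0,0,0,1,0,0,0,0,0,0,1,0,0,0,0,0,0,1]'
```

```text
time: 5.1
tool_pos: [558.9, -152.0, 35.8]
tcp_rot: [-3.141, 0.002, 3.14]
contact_force: [-0.4, -0.3, -0.9]
grip_width: 40.4
finger_force: 0.0
time: 5.4
tool_pos: [558.6, -151.9, 35.4]
tcp_rot: [-3.141, 0.001, 3.14]
contact_force: [-0.1, -0.1, 4.6]
grip_width: 31.9
finger_force: 30.0
```

```bash
python3 -m pendant '[0,0,-0.6,0,0,0,1,0,0,-0.9,0,0,0,1,0,0,-0.9,0,0,0,1,0,0,-0.9,0,0,0,1,0,0,-0.7,0,0,0,1,0.1,-0.8,0,0,0,0,1,0.1,-0.9,0,0,0,0,1,0.1,-0.9,0,0,0,0,1,0.1,-0.9,0,0,0,0,1,0.1,-0.9,0,0,0,0,1,0,-0.4,0,0,0,0,1,0,0,0,0,0,0,1]'
python3 - <<'E'
from h import *
m=camera_model("wrist"); save("wrist","w2"); print(get_obs()["tool_pos"],get_obs()["grip_width"])
for r in pinpoint("wrist","odd_tray_in"): print(round(r["score"],2),np.round(r["location"]),np.round(px2w("wrist",r["location"],2,m)))
m=camera_model("top"); save("top","t2")
for r in pinpoint("top","odd_tray_in"): print(round(r["score"],2),np.round(r["location"]),np.round(px2w("top",r["location"],2,m)))
for r in regions_of("top","odd_tray_in")[:1]:
    q=cv2.minAreaRect(np.argwhere(r["pixels"])[:,::-1].astype(np.float32)); print(q,np.round(px2w("top",q[0],13,m)))
E
```

```text
time: 6.6
tool_pos: [542.7, -296.9, 154.3]
tcp_rot: [3.141, -0.0, 3.138]
contact_force: [-0.2, 0.3, -1.7]
grip_width: 32.0
finger_force: 30.0
[ 542.82765091 -295.55996037  154.26386204] 31.630057529806006
0.66 [135.  99.] [ 469. -407.    2.]
0.59 [383. 228.] [ 471. -412.    2.]
((381.92376708984375, 229.7509002685547), (53.67576217651367, 33.75752639770508), 7.431407928466797) [ 464. -407.   13.]
```

View pics/w2.png

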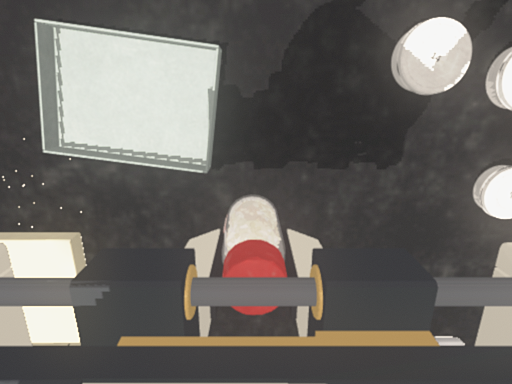

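The vial is held between the fingers and the grey tray is unmoved, with its middle near (135,99), which is about (470,-409).

```bash
python3 -m pendant '[0.6,-0.94,0,0,0,0,1,0.6,-0.94,0,0,0,0,1,0.6,-0.95,0,0,0,0,1,0.6,-0.95,0,0,0,0,1,0,0,0.8,0,0,0,1,0,0,0.9,0,0,0,1,0,0,0.9,0,0,0,1,0,0,0.7,0,0,0,1,0,0,0.4,0,0,0,1,0,0,0.12,0,0,0,1,0,0,0,0,0,0,1]'
```

```text
time: 7.95
tool_pos: [471.2, -408.8, 40.3]
tcp_rot: [-3.142, 0.0, 3.14]
contact_force: [-0.5, -0.7, -0.5]
grip_width: 31.3
finger_force: 30.0
```

```bash
python3 -m pendant '[0,0,0.06,0,0,0,1,0,0,0.03,0,0,0,1,0,0,0,0,0,0,1]' && python3 -m pendant '[0,0,0,0,0,0,0.3,0,0,0,0,0,0,-0.2,0,0,0,0,0,0,-0.2,0,0,-0.4,0,0,0,-0.2,0,0,-0.9,0,0,0,-0.2,0,0,-0.9,0,0,0,-0.2,0,0,-0.9,0,0,0,-0.4,0,0,-0.4,0,0,0,-0.4]'; python3 -c "
from h import *
go(556.8,-49,125)
capture('top')
for r in pinpoint('top','vial_a_c'): print(round(r['score'],2),np.round(px2w('top',r['location'],41)))"
```

```text
time: 8.25
tool_pos: [471.0, -409.2, 38.0]
tcp_rot: [-3.141, 0.001, 3.14]
contact_force: [-0.2, 0.4, 0.2]
grip_width: 31.8
finger_force: 30.0
time: 9.05
tool_pos: [471.7, -410.0, 146.2]
tcp_rot: [-3.138, 0.004, 3.14]
contact_force: [0.2, -0.4, -0.0]
grip_width: 63.2
finger_force: 0.0
rows 13 each [-0.216, 0.926, 0.051] total [-2.81, 12.04, 0.67]
```

```bash
python3 -m pendant '[-0.23,1,0,0,0,0,-0.6,-0.23,1,0,0,0,0,-0.6,-0.23,1,0,0,0,0,-0.6,-0.23,1,0,0,0,0,-0.6,-0.23,1,0,0,0,0,-0.6,-0.23,1,0,0,0,0,-0.6,-0.23,1,0,0,0,0,-0.6,-0.23,1,0,0,0,0,-0.6,-0.23,1,0,0,0,0,-0.6,-0.23,1,0,0,0,0,-0.6,-0.23,1,0,0,0,0,-0.6,-0.28,1,0,0,0,0,-0.6]' && python3 -m pendant '[0,0,0.9,0,0,0,-0.6,0,0,0.9,0,0,0,-0.6,0,0,0.9,0,0,0,-0.6,0,0,0,0,0,0,-0.6]'; python3 -c "
from h import *
go(556.8,-49,3)
m=camera_model('wrist');save('wrist','w3')
for r in pinpoint('wrist','small_1_c'): print(round(r['score'],2),r['location'],np.round(px2w('wrist',r['location'],10.5,m)))
m=camera_model('top');save('top','t3')
for r in pinpoint('top','vial_a_c'): print(round(r['score'],2),np.round(px2w('top',r['location'],41)))"
```

```text
time: 10.35
tool_pos: [554.9, -47.7, 140.8]
tcp_rot: [3.141, -0.003, 3.14]
contact_force: [0.7, -0.3, -0.3]
grip_width: 73.9
finger_force: 0.0
time: 10.75
tool_pos: [552.3, -48.3, 56.9]
tcp_rot: [3.139, -0.009, 3.14]
contact_force: [-1.0, 0.8, 0.1]
grip_width: 73.4
finger_force: 0.0
rows 2 each [-0.084, -0.014, 0.897] total [-0.17, -0.03, 1.79]
0.57 [250.9, 221.6] [558. -50.  10.]
0.74 [ 456. -479.   41.]
```

```bash
python3 -c "
import cv2
a=cv2.imread('pics/t3.png')[130:290,260:470];cv2.imwrite('pics/t3c.png',cv2.resize(a,None,fx=3.5,fy=3.5,interpolation=2))"
```

```text
(no output)
```

View pics/t3c.png

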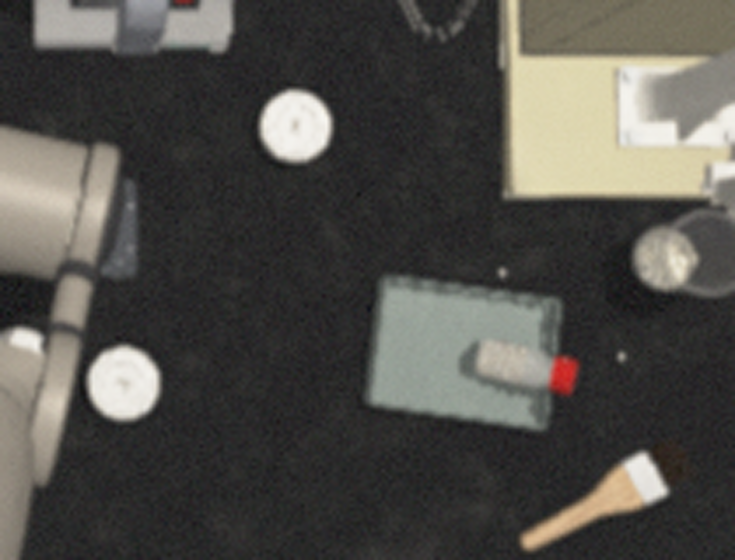

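The crop shows the sample tray knocked about 27 mm to the right, with its middle now at (393,231). The vial has toppled and leans over the tray's right wall, with the cap at crop (563,375). I'll mend that after the dishes.

```bash
python3 -m pendant '[-0.15,-0.02,0.8,0,0,0,-0.6,0,0,0.7,0,0,0,-0.6,0,0,0.28,0,0,0,-0.6,0,0,0,0,0,0,-0.6,0,0,0,0,0,0,0.5,0,0,0,0,0,0,0.5,0,0,0,0,0,0,0.5,0,0,0,0,0,0,0.5]'; python3 -c "
from h import *
go(577,201,140,3.031)"
```

```text
time: 11.75
tool_pos: [560.6, -49.8, 8.8]
tcp_rot: [-3.142, 0.001, 3.14]
contact_force: [-0.9, 0.7, 3.6]
grip_width: 47.1
finger_force: 30.0
rows 9 each [-0.06, 0.929, -0.486] total [-0.54, 8.36, -4.37]
turn total [-0.    0.02  1.56]
```

```bash
python3 -m pendant '[0,0,-0.6,0,0,0,1,0,0,-0.9,0,0,0,1,0,0,-0.9,0,0,0,1,0,0,-0.9,0,0,0,1,0,0,-0.8,0,0,0,1]' && python3 -m pendant '[-0.06,0.93,0,0,0,0,1,-0.06,0.93,0,0,0,0,1,-0.06,0.93,0,0,0,0,1,-0.06,0.93,0,0,0,0,1,-0.06,0.93,0,0,0,0,1,-0.06,0.93,0,0,0,0,1,-0.06,0.93,0,0,0,0,1,-0.06,0.93,0,0,0,0,1,-0.06,0.93,0,0,0,0,1,0,0,0,0,0,0.8,1,0,0,0,0,0,0.8,1,0,0,0,0,0,0,1]'; python3 -c "
from h import *
m=camera_model('wrist');save('wrist','w4');o=get_obs();print(o['tool_pos'],o['tcp_rot'])
for t,z in (('small_pad',10),('large_pad',10),('small_1_c',o['tool_pos'][2]+1)):
  for r in pinpoint('wrist',t): print(t,round(r['score'],2),r['location'],np.round(px2w('wrist',r['location'],z,m),1))"
```

```text
time: 12.25
tool_pos: [560.3, -49.8, 132.6]
tcp_rot: [-3.142, 0.001, 3.14]
contact_force: [0.3, 0.5, -1.0]
grip_width: 47.0
finger_force: 30.0
time: 13.45
tool_pos: [576.6, 201.6, 131.0]
tcp_rot: [-3.142, -0.0, 3.028]
contact_force: [-0.1, -0.4, -1.0]
grip_width: 46.9
finger_force: 30.0
[576.6842586  201.33199299 131.03253867] [-3.14158947e+00 -1.47258571e-04  3.02954061e+00]
small_pad 0.86 [253.9, 188.0] [580.7 202.1  10. ]
large_pad 0.67 [391.2, 186.7] [593.7 327.6  10. ]
```

View pics/w4.png

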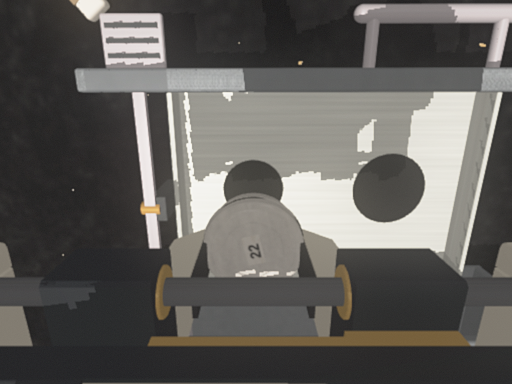

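The wrist view is square to the tray. The small pad is at (253,188), the large pad at (389,187), the held dish is centred near (254,247), and the paddle is at (133,40).

Run:
```python
from h import *
m=camera_model("wrist")
for u,z in (((253.5,247),143),((205,247),143),((302,247),143),((253.5,187),10),((389,187.5),10),((133,40),63),((104,54),63),((164,54),63),((77,90),85)): print(u,np.round(px2w("wrist",u,z,m),1))
go(580.7,201.6,16)
```

```text
(253.5, 247) [572.7 202.1 143. ]
(205, 247) [569.9 177.4 143. ]
(302, 247) [575.5 226.8 143. ]
(253.5, 187) [580.  201.4  10. ]
(389, 187.5) [594.4 325.1  10. ]
(133, 40) [456.3 136.3  63. ]
(104, 54) [462.4 115.4  63. ]
(164, 54) [466.9 154.7  63. ]
(77, 90) [483.9 103.   85. ]
rows 5 each [-0.025, 0.006, 0.767] total [-0.13, 0.03, 3.84]
```

```bash
python3 -m pendant '[-0.26,0.02,0.4,0,0,0,1,0,0,0.9,0,0,0,1,0,0,0.9,0,0,0,1,0,0,0.8,0,0,0,1,0,0,0.5,0,0,0,1,0,0,0.18,0,0,0,1,0,0,0,0,0,0,1,0,0,0,0,0,0,1]'
```

```text
time: 14.45
tool_pos: [585.4, 201.1, 21.3]
tcp_rot: [3.141, 0.002, 3.028]
contact_force: [0.3, 0.1, -0.4]
grip_width: 46.9
finger_force: 30.0
```

```bash
python3 -m pendant '[0,0,0.07,0,0,0,1,0,0,0.03,0,0,0,1,0,0,0,0,0,0,1]' && python3 -m pendant '[0,0,0,0,0,0,0,0,0,0,0,0,0,-0.45,0,0,0,0,0,0,-0.45,0,0,-0.4,0,0,0,-0.45,0,0,-0.9,0,0,0,-0.45,0,0,-0.9,0,0,0,-0.45,0,0,-0.9,0,0,0,-0.6,0,0,-0.6,0,0,0,-0.6]'; python3 -c "
from h import *
m=camera_model('wrist');save('wrist','w5')
for r in pinpoint('wrist','small_1_c'): print(round(r['score'],2),r['location'],np.round(px2w('wrist',r['location'],20.5,m),1))
go(449.5,-54.8,125,3.49)"
```

```text
time: 14.75
tool_pos: [585.3, 201.2, 18.7]
tcp_rot: [3.141, 0.002, 3.028]
contact_force: [-0.8, 0.1, 4.6]
grip_width: 46.9
finger_force: 30.0
time: 15.55
tool_pos: [585.3, 201.2, 131.6]
tcp_rot: [3.141, 0.003, 3.028]
contact_force: [-0.7, 0.3, -0.4]
grip_width: 72.5
finger_force: 0.0
0.95 [252.8, 184.4] [583.4 201.6  20.5]
rows 10 each [0.357, -0.9, 0.02] total [3.57, -9.0, 0.2]
turn total [ 0.01  0.09 -6.61]
```

Run:
```python
from h import *
m=camera_model('wrist')
r=regions_of('wrist','small_1_c')[0]["pixels"].astype(np.uint8)
c=cv2.findContours(r,0,1)[0]; e=cv2.fitEllipse(max(c,key=len)); print(e,px2w('wrist',e[0],27,m))
im=cv2.imread('pics/w5.png')[110:260,170:340]; cv2.imwrite('pics/w5c.png',cv2.resize(im,None,fx=3.5,fy=3.5,interpolation=2))
```

```text
((253.47991943359375, 183.07498168945312), (59.55953598022461, 60.70664978027344), 83.96957397460938) [581.97527478 202.76699019  27.        ]
```

View pics/w5c.png

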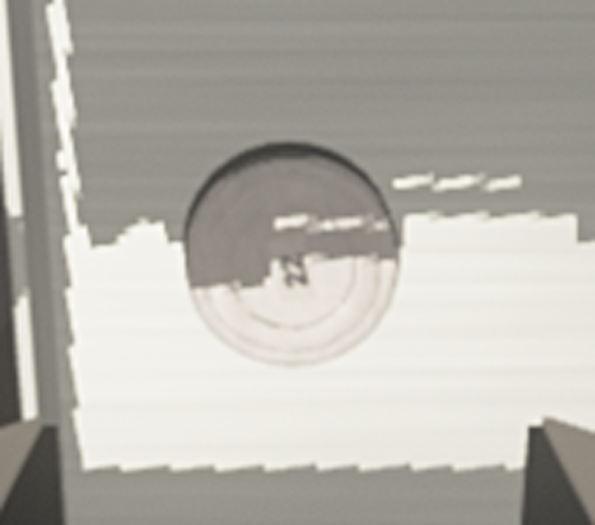

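The small dish covers its pad, with only a thin dark crescent showing on the robot side. It is centred to about 2 mm, so I'll move on to the large dishes.

```bash
python3 -m pendant '[0.357,-0.9,0,0,0,0,-0.7,0.357,-0.9,0,0,0,0,-0.7,0.357,-0.9,0,0,0,0,-0.7,0.357,-0.9,0,0,0,0,-0.7,0.357,-0.9,0,0,0,0,-0.7,0.357,-0.9,0,0,0,0,-0.7,0.357,-0.9,0,0,0,0,-0.7,0.357,-0.9,0,0,0,0,-0.7,0.357,-0.9,0,0,0,0,-0.7,0.357,-0.9,0,0,0,0,-0.7,0,0,0.5,0,0,-0.9,-0.7,0,0,0.5,0,0,-0.9,-0.7]' && python3 -m pendant '[0,0,0.5,0,0,-0.9,-0.7,0,0,0.5,0,0,-0.9,-0.7,0,0,0,0,0,-1,-0.7,0,0,0,0,0,-1,-0.7,0,0,0,0,0,-1,-0.7,0,0,0,0,0,0,-0.7,0,0,0,0,0,0,-0.7]'; python3 -c "
from h import *
m=camera_model('wrist');save('wrist','w6')
for r in pinpoint('wrist','large_1_c'): print(round(r['score'],2),r['location'],np.round(px2w('wrist',r['location'],12,m),1))
go(449.5,-54.8,5)"
```

```text
time: 16.9
tool_pos: [446.8, -55.8, 97.6]
tcp_rot: [3.141, -0.001, -3.129]
contact_force: [0.5, -0.3, 0.6]
grip_width: 78.4
finger_force: 0.0
time: 17.6
tool_pos: [447.1, -55.0, 67.9]
tcp_rot: [3.141, -0.001, -2.796]
contact_force: [0.1, 0.1, 0.3]
grip_width: 78.0
finger_force: 0.0
0.64 [137.9, 151.1] [ 434.4 -143.2   12. ]
rows 3 each [-0.024, -0.006, 0.703] total [-0.07, -0.02, 2.11]
```

```bash
python3 -m pendant '[-0.06,0,0.8,0,0,0,-0.7,0,0,0.8,0,0,0,-0.7,0,0,0.4,0,0,0,-0.7,0,0,0.1,0,0,0,-0.7,0,0,0,0,0,0,-0.7,0,0,0,0,0,0,0.4,0,0,0,0,0,0,0.4,0,0,0,0,0,0,0.4]' && python3 -m pendant '[0,0,-0.6,0,0,0,1,0,0,-0.9,0,0,0,1,0,0,-0.9,0,0,0,1,0,0,-0.9,0,0,0,1,0,0,-0.9,0,0,0,1,0,0,0,0,0,0,1]'; python3 -c "
from h import *
o=get_obs();m=camera_model('wrist');save('wrist','w7')
for t in ('large_1_c',):
  for r in pinpoint('wrist',t): print(round(r['score'],2),r['location'],np.round(px2w('wrist',r['location'],o['tool_pos'][2]+4,m),1))
r=regions_of('wrist','large_1_c')
for q in r:
  e=cv2.fitEllipse(max(cv2.findContours(q['pixels'].astype(np.uint8),0,1)[0],key=len)); print(q['score'],e)
go(590,325,130,3.031)"
```

```text
time: 18.5
tool_pos: [449.8, -54.6, 6.2]
tcp_rot: [-3.141, 0.001, -2.794]
contact_force: [0.5, 0.1, 1.0]
grip_width: 58.4
finger_force: 0.0
time: 19.1
tool_pos: [451.4, -55.1, 135.0]
tcp_rot: [-3.137, 0.006, -2.794]
contact_force: [0.8, 0.9, -0.6]
grip_width: 54.5
finger_force: 30.0
0.76 [165.3, 129.5] [ 406.7 -116.5  139. ]
0.35 ((476.114501953125, 268.0266418457031), (10.488863945007324, 37.798851013183594), 117.6971206665039)
rows 11 each [-0.793, 0.935, 0.003] total [-8.73, 10.29, 0.04]
turn total [ 0.01 -0.01  6.56]
```

```bash
python3 -m pendant '[-0.79,0.935,0,0,0,0,1,-0.79,0.935,0,0,0,0,1,-0.79,0.935,0,0,0,0,1,-0.79,0.935,0,0,0,0,1,-0.79,0.935,0,0,0,0,1,-0.79,0.935,0,0,0,0,1,-0.79,0.935,0,0,0,0,1,-0.79,0.935,0,0,0,0,1,-0.79,0.935,0,0,0,0,1,-0.79,0.935,0,0,0,0,1,-0.79,0.935,0,0,0,0,1,0,0,0,0,0,0.9,1]' && python3 -m pendant '[0,0,0,0,0,0.95,1,0,0,0,0,0,0.95,1,0,0,0,0,0,0.95,1,0,0,0,0,0,0.95,1,0,0,0,0,0,0.95,1,0,0,0,0,0,0.9,1,0,0,0,0,0,0,1]'; python3 -c "
from h import *
o=get_obs();m=camera_model('wrist');save('wrist','w8')
z=o['tool_pos'][2]; print(z)
g=cv2.imread('pics/w8.png')
go(594.4,325,20,3.031)"
```

```text
time: 20.45
tool_pos: [589.1, 328.2, 128.7]
tcp_rot: [3.141, -0.002, -2.855]
contact_force: [-0.1, -1.3, -0.0]
grip_width: 54.5
finger_force: 30.0
time: 21.15
tool_pos: [588.7, 324.0, 129.4]
tcp_rot: [-3.14, -0.003, 3.031]
contact_force: [-0.4, -0.4, 0.1]
grip_width: 54.5
finger_force: 30.0
129.43294515778544
rows 4 each [-0.048, 0.014, 0.915] total [-0.19, 0.06, 3.66]
turn total [-0.02 -0.04  0.03]
```

View pics/w8.png

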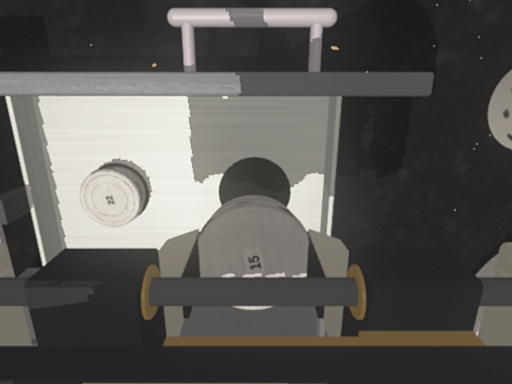

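The wrist view shows the large pad at (254,190). The held dish is gripped square, with its lid centre near (254,257).

Run:
```python
from h import *
m=camera_model("wrist"); f=192/np.tan(np.radians(m["fov_y"]/2)); P=np.array(m["pose"])
def proj(p):
    q=P[:3,:3].T@(p-P[:3,3]); return np.array([m["cx"]+f*q[...,0]/-q[...,2],m["cy"]-f*q[...,1]/-q[...,2]])
for dx in (-6,-4,-2,0,2):   # lid rim top extreme/ left/right for candidate dish offsets along x'
    c=np.array([588.7+dx*.994,324-dx*.111,147]); a=np.linspace(0,2*np.pi,200)
    q=np.array([proj(c+[30.5*np.cos(t),30.5*np.sin(t),0]) for t in a]); print(dx,"top",q[:,1].min().round(1),"widest row",q[q[:,0].argmin(),1].round(1),"lr",q[:,0].min().round(1),q[:,0].max().round(1),"centre",proj(c).round(1))
print(px2w("wrist",(254,190),10,m))
```

```text
-6 top 189.6 widest row 245.3 lr 190.6 314.0 centre [252.3 248.6]
-4 top 193.7 widest row 249.0 lr 190.8 313.8 centre [252.3 252.2]
-2 top 197.7 widest row 252.6 lr 191.0 313.5 centre [252.3 255.8]
0 top 201.8 widest row 256.2 lr 191.3 313.3 centre [252.3 259.4]
2 top 205.8 widest row 259.8 lr 191.5 313.0 centre [252.2 262.9]
[594.12539526 324.39096388  10.        ]
```

```bash
python3 -m pendant '[-0.23,0.05,0.4,0,0,0,1,0,0,0.9,0,0,0,1,0,0,0.9,0,0,0,1,0,0,0.8,0,0,0,1,0,0,0.4,0,0,0,1,0,0,0.15,0,0,0,1,0,0,0,0,0,0,1,0,0,0,0,0,0,1]'
```

```text
time: 22.0
tool_pos: [597.3, 325.4, 26.3]
tcp_rot: [3.14, 0.002, 3.032]
contact_force: [0.6, 0.4, -0.1]
grip_width: 54.2
finger_force: 30.0
```

```bash
python3 -m pendant '[0.04,0,0.12,0,0,0,1,0,0,0.06,0,0,0,1,0,0,0,0,0,0,1]';  python3 -m pendant '[0,0,0.04,0,0,0,1,0,0,0.04,0,0,0,1,0,0,0,0,0,0,1]'
```

```text
time: 22.3
tool_pos: [595.6, 325.4, 20.6]
tcp_rot: [3.141, 0.001, 3.032]
contact_force: [0.1, -0.3, 3.4]
grip_width: 54.9
finger_force: 30.0
time: 22.6
tool_pos: [597.0, 325.3, 20.4]
tcp_rot: [3.14, 0.004, 3.032]
contact_force: [-1.8, -3.6, 14.4]
grip_width: 54.9
finger_force: 30.0
```

```bash
python3 -m pendant '[0,0,-0.04,0,0,0,0.2,0,0,0,0,0,0,-0.6,0,0,0,0,0,0,-0.6,0,0,-0.4,0,0,0,-0.6,0,0,-0.9,0,0,0,-0.6,0,0,-0.9,0,0,0,-0.6,0,0,-0.9,0,0,0,-0.6,0,0,-0.6,0,0,0,-0.6]'; python3 -c "
from h import *
m=camera_model('wrist');save('wrist','w9')
for r in pinpoint('wrist','large_1_c'): print(round(r['score'],2),r['location'],np.round(px2w('wrist',r['location'],22,m),1))
r=regions_of('wrist','large_1_c')[0]["pixels"].astype(np.uint8)
c=cv2.findContours(r,0,1)[0]; e=cv2.fitEllipse(max(c,key=len)); print(e,px2w('wrist',e[0],30,m))
go(434.2,-144,130)"
```

```text
time: 23.4
tool_pos: [595.8, 325.6, 132.4]
tcp_rot: [3.14, 0.002, 3.032]
contact_force: [0.1, -0.2, 0.5]
grip_width: 73.4
finger_force: 0.0Traceback (most recent call last):
  File "<string>", line 5, in <module>
    r=regions_of('wrist','large_1_c')[0][pixels].astype(np.uint8)
      ~~~~~~~~~~~~~~~~~~~~~~~~~~~~~~~^^^
IndexError: list index out of range
```

```bash
python3 -c "
from h import *
go(434.2,-144,130)
im=cv2.imread('pics/w9.png')[110:260,170:340]; cv2.imwrite('pics/w9c.png',cv2.resize(im,None,fx=3,fy=3,interpolation=2))"
```

```text
rows 17 each [0.214, -0.95, 0.0] total [3.64, -16.15, 0.0]
```

View pics/w9c.png

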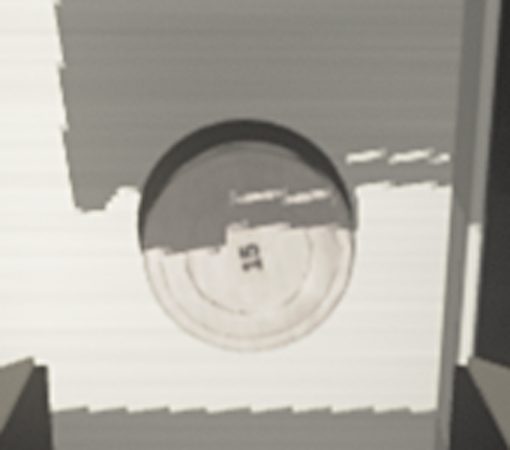

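```bash
python3 -c "
from h import *
m=camera_model('wrist');print(px2w('wrist',(253.2,191.2),34,m))"
python3 -m pendant '[0.214,-0.95,0,0,0,0,-0.7,0.214,-0.95,0,0,0,0,-0.7,0.214,-0.95,0,0,0,0,-0.7,0.214,-0.95,0,0,0,0,-0.7,0.214,-0.95,0,0,0,0,-0.7,0.214,-0.95,0,0,0,0,-0.7,0.214,-0.95,0,0,0,0,-0.7,0.214,-0.95,0,0,0,0,-0.7,0.214,-0.95,0,0,0,0,-0.7]' &&
python3 -m pendant '[0.214,-0.95,0,0,0,0,-0.7,0.214,-0.95,0,0,0,0,-0.7,0.214,-0.95,0,0,0,0,-0.7,0.214,-0.95,0,0,0,0,-0.7,0.214,-0.95,0,0,0,0,-0.7,0.214,-0.95,0,0,0,0,-0.7,0.214,-0.95,0,0,0,0,-0.7,0.214,-0.95,0,0,0,0,-0.7,0,0,0.7,0,0,0,-0.7,0,0,0.8,0,0,0,-0.7,0,0,0.5,0,0,0,-0.7,0,0,0,0,0,0,-0.7]'; python3 -c "
from h import *
m=camera_model('wrist');save('wrist','w10')
for r in pinpoint('wrist','large_1_c'): print(round(r['score'],2),r['location'],np.round(px2w('wrist',r['location'],12,m),1))
go(434.2,-144,5)"
```

```text
[595.77950314 326.0881033   34.        ]
time: 24.45
tool_pos: [508.2, 75.6, 128.1]
tcp_rot: [-3.141, -0.003, 3.032]
contact_force: [-0.5, -0.4, -0.2]
grip_width: 78.0
finger_force: 0.0
time: 25.65
tool_pos: [431.5, -143.4, 66.8]
tcp_rot: [3.139, -0.006, 3.031]
contact_force: [0.5, 0.7, 0.7]
grip_width: 78.0
finger_force: 0.0
0.9 [254.5, 211.4] [ 433. -142.   12.]
rows 3 each [-0.013, 0.001, 0.711] total [-0.04, 0.0, 2.13]
```

```bash
python3 -m pendant '[0,0,0.8,0,0,0,-0.7,0,0,0.8,0,0,0,-0.7,0,0,0.4,0,0,0,-0.7,0,0,0.06,0,0,0,-0.7,0,0,0,0,0,0,-0.7,0,0,0,0,0,0,0.4,0,0,0,0,0,0,0.4,0,0,0,0,0,0,1,0,0,0,0,0,0,1]' && python3 -m pendant '[0,0,-0.6,0,0,0,1,0,0,-0.9,0,0,0,1,0,0,-0.9,0,0,0,1,0,0,-0.9,0,0,0,1,0,0,-0.8,0,0,0,1,0,0,0,0,0,0,1]'; python3 -c "
from h import *
go(590,325,140,3.031)"
```

```text
time: 26.65
tool_pos: [434.0, -144.6, 8.2]
tcp_rot: [-3.141, 0.001, 3.032]
contact_force: [0.7, -0.8, 4.6]
grip_width: 54.8
finger_force: 30.0
time: 27.25
tool_pos: [435.3, -145.2, 133.6]
tcp_rot: [-3.139, 0.006, 3.032]
contact_force: [0.3, -0.3, -1.0]
grip_width: 54.8
finger_force: 30.0
rows 17 each [-0.201, 0.95, -0.014] total [-3.41, 16.14, -0.23]
turn total [-0.03  0.08  0.01]
```

```bash
python3 -m pendant '[-0.2,0.95,0,0,0,0,1,-0.2,0.95,0,0,0,0,1,-0.2,0.95,0,0,0,0,1,-0.2,0.95,0,0,0,0,1,-0.2,0.95,0,0,0,0,1,-0.2,0.95,0,0,0,0,1,-0.2,0.95,0,0,0,0,1,-0.2,0.95,0,0,0,0,1,-0.2,0.95,0,0,0,0,1]' && python3 -m pendant '[-0.2,0.95,0,0,0,0,1,-0.2,0.95,0,0,0,0,1,-0.2,0.95,0,0,0,0,1,-0.2,0.95,0,0,0,0,1,-0.2,0.95,0,0,0,0,1,-0.2,0.95,0,0,0,0,1,-0.2,0.95,0,0,0,0,1,-0.2,0.95,0,0,0,0,1,0,0,0,0,0,0,1,0,0,0,0,0,0,1]'; python3 -c "
from h import *
o=get_obs();m=camera_model('wrist');save('wrist','w11')
f=192/np.tan(np.radians(m['fov_y']/2)); P=np.array(m['pose']); T=o['tool_pos']; print(T,o['grip_width'])
for dx in (-4,-2,0,2,4):
    c=np.array([T[0]+dx*.994,T[1]-dx*.111,T[2]-8.2+24]); a=np.linspace(0,2*np.pi,200)
    p=c+np.c_[30.5*np.cos(a),30.5*np.sin(a),0*a]; q=(p-P[:3,3])@P[:3,:3]; print(dx,(m['cy']+f*q[:,1]/q[:,2]).min().round(1))
im=cv2.imread('pics/w11.png')[170:290,180:330]; cv2.imwrite('pics/w11c.png',cv2.resize(im,None,fx=4,fy=4,interpolation=2))"
```

```text
time: 28.15
tool_pos: [515.1, 105.8, 129.4]
tcp_rot: [-3.141, -0.002, 3.032]
contact_force: [0.3, -0.1, -1.3]
grip_width: 54.9
finger_force: 30.0
time: 29.15
tool_pos: [587.4, 325.9, 128.9]
tcp_rot: [-3.14, -0.002, 3.033]
contact_force: [1.3, -0.2, -1.2]
grip_width: 54.6
finger_force: 30.0
[587.39605195 325.91708278 128.89481381] 54.62308680609718
-4 193.0
-2 197.1
0 201.0
2 205.0
4 208.9
```

View pics/w11c.png

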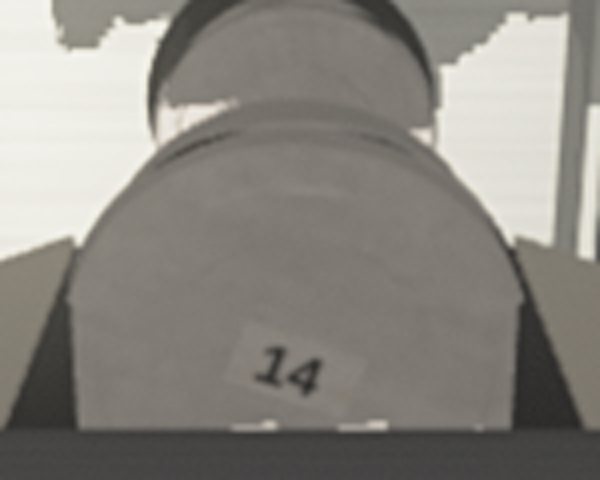

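The held dish sits square in the fingers and its lid label is at about (251,262), as with the first one. The stacked dish shows behind it.

```bash
python3 -m pendant '[-0.27,0.02,0.3,0,0,0,1,0,0,0.8,0,0,0,1,0,0,0.8,0,0,0,1,0,0,0.5,0,0,0,1,0,0,0.2,0,0,0,1,0,0,0.06,0,0,0,1,0,0,0,0,0,0,1,0,0,0,0,0,0,1]'
```

```text
time: 30.0
tool_pos: [597.0, 326.0, 52.2]
tcp_rot: [3.14, 0.002, 3.032]
contact_force: [0.4, -0.1, -1.6]
grip_width: 54.8
finger_force: 30.0
```

```bash
python3 -m pendant '[0.04,0,0.15,0,0,0,1,0,0,0.1,0,0,0,1,0,0,0,0,0,0,1]';  python3 -m pendant '[0,0,0.05,0,0,0,1,0,0,0,0,0,0,1]'
```

```text
time: 30.3
tool_pos: [594.7, 325.8, 43.0]
tcp_rot: [-3.141, -0.001, 3.032]
contact_force: [0.2, -0.3, -0.0]
grip_width: 54.6
finger_force: 30.0
time: 30.5
tool_pos: [595.3, 325.9, 42.3]
tcp_rot: [3.141, 0.001, 3.032]
contact_force: [-0.1, 0.1, 1.4]
grip_width: 54.7
finger_force: 30.0
```

```bash
python3 -m pendant '[0,0,0.03,0,0,0,1,0,0,0,0,0,0,0.2,0,0,0,0,0,0,-0.6,0,0,0,0,0,0,-0.6,0,0,-0.4,0,0,0,-0.6,0,0,-0.9,0,0,0,-0.6,0,0,-0.9,0,0,0,-0.6,0,0,-0.9,0,0,0,-0.6,0,0,0,0,0,0,-0.6]'; python3 -c "
from h import *
m=camera_model('wrist');save('wrist','w12')
go(655.9,-292.5,130)"
```

```text
time: 31.4
tool_pos: [597.4, 326.8, 139.6]
tcp_rot: [3.137, 0.008, 3.032]
contact_force: [0.5, 0.4, 0.3]
grip_width: 73.4
finger_force: 0.0
rows 22 each [-0.192, -0.922, 0.009] total [-4.23, -20.29, 0.2]
```

```bash
python3 -c "
import cv2
im=cv2.imread('pics/w12.png')[110:270,160:350]; cv2.imwrite('pics/w12c.png',cv2.resize(im,None,fx=3,fy=3,interpolation=2))"
```

```text
(no output)
```

View pics/w12c.png

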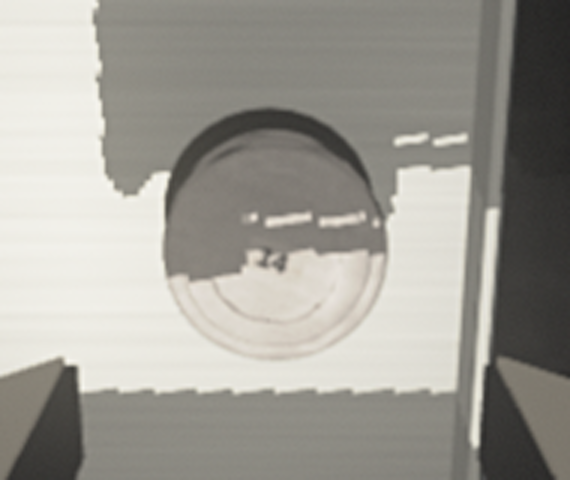

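The second large dish sits neatly on the first. I'm going for the third.

```bash
python3 -m pendant '[-0.19,-0.92,0,0,0,0,-0.7,-0.19,-0.92,0,0,0,0,-0.7,-0.19,-0.92,0,0,0,0,-0.7,-0.19,-0.92,0,0,0,0,-0.7,-0.19,-0.92,0,0,0,0,-0.7,-0.19,-0.92,0,0,0,0,-0.7,-0.19,-0.92,0,0,0,0,-0.7,-0.19,-0.92,0,0,0,0,-0.7,-0.19,-0.92,0,0,0,0,-0.7,-0.19,-0.92,0,0,0,0,-0.7,-0.19,-0.92,0,0,0,0,-0.7]' &&
python3 -m pendant '[-0.19,-0.92,0,0,0,0,-0.7,-0.19,-0.92,0,0,0,0,-0.7,-0.19,-0.92,0,0,0,0,-0.7,-0.19,-0.92,0,0,0,0,-0.7,-0.19,-0.92,0,0,0,0,-0.7,-0.19,-0.92,0,0,0,0,-0.7,-0.19,-0.92,0,0,0,0,-0.7,-0.19,-0.92,0,0,0,0,-0.7,-0.19,-0.92,0,0,0,0,-0.7,-0.19,-0.92,0.4,0,0,0,-0.7,-0.19,-0.92,0.7,0,0,0,-0.7,0,0,0.6,0,0,0,-0.7]' && python3 -m pendant '[0,0,0.3,0,0,0,-0.7,0,0,0,0,0,0,-0.7]'; python3 -c "
from h import *
m=camera_model('wrist');save('wrist','w13')
for r in pinpoint('wrist','large_1_c'): print(round(r['score'],2),r['location'],np.round(px2w('wrist',r['location'],12,m),1))
go(655.9,-292.5,7)"
```

```text
time: 32.55
tool_pos: [623.5, 16.1, 132.9]
tcp_rot: [3.141, -0.002, 3.032]
contact_force: [0.3, -0.1, -0.7]
grip_width: 78.0
finger_force: 0.0
time: 33.75
tool_pos: [652.1, -295.3, 80.7]
tcp_rot: [-3.141, -0.001, 3.028]
contact_force: [0.1, 0.3, 0.4]
grip_width: 77.9
finger_force: 0.0
time: 33.95
tool_pos: [651.9, -290.4, 71.5]
tcp_rot: [3.139, -0.004, 3.032]
contact_force: [-0.2, -0.0, 0.8]
grip_width: 77.7
finger_force: 0.0
rows 3 each [-0.029, -0.016, 0.748] total [-0.09, -0.05, 2.25]
```

```bash
python3 -m pendant '[-0.07,-0.05,0.8,0,0,0,-0.7,0,0,0.8,0,0,0,-0.7,0,0,0.5,0,0,0,-0.7,0,0,0.1,0,0,0,-0.7,0,0,0,0,0,0,-0.7,0,0,0,0,0,0,0.4,0,0,0,0,0,0,0.4,0,0,0,0,0,0,1,0,0,0,0,0,0,1]' && python3 -m pendant '[0,0,-0.6,0,0,0,1,0,0,-0.9,0,0,0,1,0,0,-0.9,0,0,0,1,0,0,-0.9,0,0,0,1,0,0,-0.9,0,0,0,1,0,0,-0.3,0,0,0,1,0,0,0,0,0,0,1]'; python3 -c "
from h import *
go(588,325.5,145,3.031)"
```

```text
time: 34.95
tool_pos: [655.5, -293.3, 8.9]
tcp_rot: [-3.141, 0.001, 3.032]
contact_force: [-0.1, 0.3, 3.5]
grip_width: 54.5
finger_force: 30.0
time: 35.65
tool_pos: [655.7, -293.5, 144.5]
tcp_rot: [-3.14, 0.003, 3.032]
contact_force: [0.4, 0.4, -0.5]
grip_width: 54.6
finger_force: 30.0
rows 22 each [0.205, 0.921, -0.002] total [4.51, 20.26, -0.05]
turn total [-0.02  0.04  0.01]
```

```bash
python3 -m pendant '[0.2,0.92,0,0,0,0,1,0.2,0.92,0,0,0,0,1,0.2,0.92,0,0,0,0,1,0.2,0.92,0,0,0,0,1,0.2,0.92,0,0,0,0,1,0.2,0.92,0,0,0,0,1,0.2,0.92,0,0,0,0,1,0.2,0.92,0,0,0,0,1,0.2,0.92,0,0,0,0,1,0.2,0.92,0,0,0,0,1,0.2,0.92,0,0,0,0,1]' && python3 -m pendant '[0.2,0.92,0,0,0,0,1,0.2,0.92,0,0,0,0,1,0.2,0.92,0,0,0,0,1,0.2,0.92,0,0,0,0,1,0.2,0.92,0,0,0,0,1,0.2,0.92,0,0,0,0,1,0.2,0.92,0,0,0,0,1,0.2,0.92,0,0,0,0,1,0.2,0.92,0,0,0,0,1,0.2,0.92,0,0,0,0,1,0.2,0.92,0,0,0,0,1,0,0,0,0,0,0,1]' && python3 -m pendant '[0,0,0,0,0,0,1,0,0,0,0,0,0,1]';python3 -c "
from h import *
o=get_obs();save('wrist','w14'); print(o['tool_pos'])
im=cv2.imread('pics/w14.png')[160:290,180:330]; cv2.imwrite('pics/w14c.png',cv2.resize(im,None,fx=3,fy=3,interpolation=2))
go(595.5,325.5,70)"
```

```text
time: 36.75
tool_pos: [621.5, 17.0, 140.8]
tcp_rot: [3.142, -0.004, 3.032]
contact_force: [-0.4, 0.2, -0.6]
grip_width: 54.7
finger_force: 30.0
time: 37.95
tool_pos: [588.5, 328.0, 140.5]
tcp_rot: [-3.141, -0.003, 3.035]
contact_force: [0.7, 0.0, -1.2]
grip_width: 54.2
finger_force: 30.0
time: 38.15
tool_pos: [590.3, 323.7, 141.8]
tcp_rot: [-3.14, -0.002, 3.031]
contact_force: [0.4, 0.3, -1.8]
grip_width: 54.4
finger_force: 30.0
[590.25950948 323.69145509 141.83697603]
rows 3 each [-0.054, 0.028, 0.803] total [-0.16, 0.08, 2.41]
```

View pics/w14c.png

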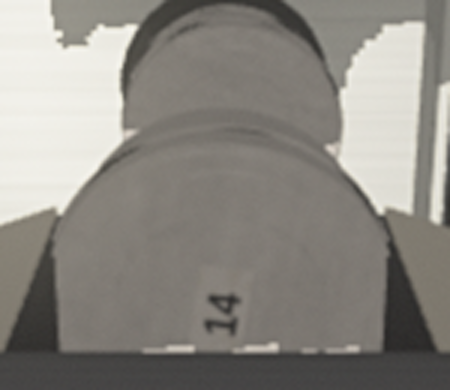

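The third dish is held square with its silhouette top near row 197, as before, and the stack is right behind it.

```bash
python3 -m pendant '[-0.13,0.07,0.4,0,0,0,1,0,0,0.8,0,0,0,1,0,0,0.7,0,0,0,1,0,0,0.3,0,0,0,1,0,0,0.1,0,0,0,1,0,0,0.05,0,0,0,1,0,0,0,0,0,0,1,0,0,0,0,0,0,1]'
```

```text
time: 39.0
tool_pos: [595.2, 326.7, 73.6]
tcp_rot: [3.141, 0.002, 3.032]
contact_force: [-0.2, 0.5, -0.7]
grip_width: 54.6
finger_force: 30.0
```

```bash
python3 -m pendant '[0,-0.02,0.1,0,0,0,1,0,0,0.06,0,0,0,1,0,0,0,0,0,0,1]';  python3 -m pendant '[0,0,0.04,0,0,0,1,0,0,0,0,0,0,1]'
```

```text
time: 39.3
tool_pos: [594.3, 325.8, 67.5]
tcp_rot: [-3.141, -0.0, 3.032]
contact_force: [0.6, -0.3, 0.2]
grip_width: 54.7
finger_force: 30.0
time: 39.5
tool_pos: [594.7, 325.9, 66.9]
tcp_rot: [3.141, 0.0, 3.032]
contact_force: [-0.3, 0.2, 0.9]
grip_width: 54.4
finger_force: 30.0
```

```bash
python3 -m pendant '[0,0,0.03,0,0,0,1,0,0,0,0,0,0,0.2,0,0,0,0,0,0,-0.6,0,0,0,0,0,0,-0.6,0,0,-0.4,0,0,0,-0.6,0,0,-0.9,0,0,0,-0.6,0,0,-0.9,0,0,0,-0.6,0,0,-0.9,0,0,0,-0.6,0,0,0,0,0,0,-0.6]'; python3 -c "
from h import *
a=save('wrist','w15');b=save('top','t4'); m=camera_model('top')
for t,z in (('vial_a_c',25),('odd_tray_in',2)):
  for r in pinpoint('top',t): print(t,round(r['score'],2),np.round(r['location']),np.round(px2w('top',r['location'],z,m)))
w=cv2.resize(a[90:290,130:380],None,fx=1.6,fy=1.6); t=cv2.resize(b[190:270,340:440],None,fx=4,fy=4,interpolation=2)
cv2.imwrite('pics/mix.png',np.hstack([w,t])[:,:,::-1])
go(470,-410,130)"
```

```text
time: 40.4
tool_pos: [596.7, 326.8, 164.2]
tcp_rot: [3.137, 0.008, 3.032]
contact_force: [-0.4, 0.5, 0.8]
grip_width: 73.4
finger_force: 0.0
vial_a_c 0.69 [408. 233.] [ 456. -479.   25.]
odd_tray_in 0.86 [390. 229.] [ 467. -435.    2.]
rows 27 each [0.052, -0.919, 0.035] total [1.41, -24.83, 0.94]
```

View pics/mix.png

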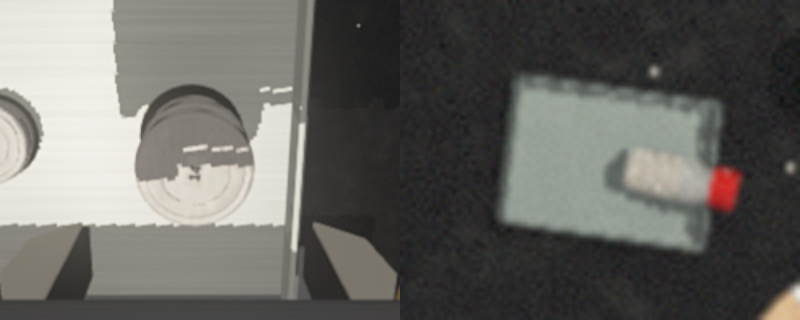

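The large stack is straight. The vial lies tilted in the tray, foot at about (396,233) and cap over the right wall at (424,237). I'll regrip it across the body and lay it down inside.

Run:
```python
from h import *
m=camera_model('top')
print(px2w('top',(396.3,233),18,m),px2w('top',(425,237.5),45,m),px2w('top',(405,234.4),29,m),px2w('top',(340+212/4,190+162/4),13,m))
print(get_obs()["joint_positions"]); go(475,-430,170,1.45)
```

```text
[ 455.01026603 -448.14648705   18.        ] [ 442.91388326 -523.32208214   45.        ] [ 451.21489575 -470.41852581   29.        ] [ 462.36327627 -439.92471945   13.        ]
[ 3.88490896e-01  6.79617517e-01  1.14684321e+00  6.76616885e-05
  1.31712442e+00 -1.07240923e+00]
rows 27 each [0.044, -0.943, -0.014] total [1.18, -25.47, -0.39]
turn total [-3.000e-02 -1.000e-02  2.266e+01]
```

```bash
python3 -m pendant '[0.04,-0.94,0,0,0,0,0,0.04,-0.94,0,0,0,0,0,0.04,-0.94,0,0,0,0,0,0.04,-0.94,0,0,0,0,0,0.04,-0.94,0,0,0,0,0,0.04,-0.94,0,0,0,0,0,0.04,-0.94,0,0,0,0,0,0.04,-0.94,0,0,0,0,0,0.04,-0.94,0,0,0,0,0,0.04,-0.94,0,0,0,0,0,0.04,-0.94,0,0,0,0,0,0.04,-0.94,0,0,0,0,0]' >/dev/null && python3 -m pendant '[0.04,-0.94,0,0,0,0,0,0.04,-0.94,0,0,0,0,0,0.04,-0.94,0,0,0,0,0,0.04,-0.94,0,0,0,0,0,0.04,-0.94,0,0,0,0,0,0.04,-0.94,0,0,0,0,0,0.04,-0.94,0,0,0,0,0,0.04,-0.94,0,0,0,0,0,0.04,-0.94,0,0,0,0,0,0.04,-0.94,0,0,0,0,0,0.04,-0.94,0,0,0,0,0,0.04,-0.94,0,0,0,0,0]' && python3 -m pendant '[0,0,0,0,0,1,0,0,0,0,0,0,1,0,0,0,0,0,0,1,0,0,0,0,0,0,1,0,0,0,0,0,0,1,0,0,0,0,0,0,1,0,0,0,0,0,0,1,0,0,0,0,0,0,1,0,0,0,0,0,0,1,0,0,0,0,0,0,1,0,0,0,0,0,0,1,0,0,0,0,0,0,1,0]' >/dev/null && python3 -m pendant '[0,0,0,0,0,1,0,0,0,0,0,0,1,0,0,0,0,0,0,1,0,0,0,0,0,0,1,0,0,0,0,0,0,1,0,0,0,0,0,0,1,0,0,0,0,0,0,1,0,0,0,0,0,0,1,0,0,0,0,0,0,1,0,0,0,0,0,0,1,0,0,0,0,0,0,0.7,0,0,0,0,0,0,0,0]'
python3 - <<'E'
from h import *
m=camera_model('wrist');a=save('wrist','w16');print(np.round(np.array(m['pose']),2).tolist())
for t,z in (('vial_a_c',29),('odd_tray_in',2)):
  for r in pinpoint('wrist',t): print(t,round(r['score'],2),np.round(r['location']),np.round(px2w('wrist',r['location'],z,m)))
E
```

```text
time: 43.0
tool_pos: [490.8, -344.3, 157.2]
tcp_rot: [3.14, -0.002, 3.032]
contact_force: [-0.1, 0.7, -0.0]
grip_width: 46.0
finger_force: 0.0
time: 45.4
tool_pos: [491.2, -343.2, 157.3]
tcp_rot: [-3.14, -0.001, 1.446]
contact_force: [-0.3, 0.7, 0.1]
grip_width: 46.1
finger_force: 0.0
[[0.99, 0.12, 0.04, 503.12], [-0.12, 0.95, 0.3, -262.36], [-0.0, -0.3, 0.95, 316.35], [0.0, 0.0, 0.0, 1.0]]
vial_a_c 0.61 [234. 314.] [ 453. -485.   29.]
odd_tray_in 0.69 [237. 260.] [ 463. -437.    2.]
```

View pics/w16.png

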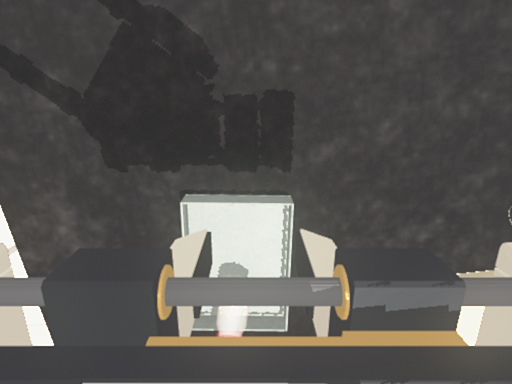

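Seen from the other side, the tray is square to the tool and spans columns 183 to 293. The vial's foot is at (233,268) and the cap at (230,335).

Run:
```python
from h import *
m=camera_model('wrist')
for u,z in (((233,270),18),((231.5,310),32),((230,333),45),((238,198),26),((238,325),26)): print(u,np.round(px2w('wrist',u,z,m),1))
go(453,-474,100); go(453,-474,13)
```

```text
(233, 270) [ 459.1 -439.7   18. ]
(231.5, 310) [ 452.8 -479.1   32. ]
(230, 333) [ 449.4 -497.2   45. ]
(238, 198) [ 476.2 -357.4   26. ]
(238, 325) [ 456. -504.   26.]
rows 5 each [-0.895, -0.147, 0.385] total [-4.48, -0.74, 1.93]
rows 6 each [-0.747, -0.122, 0.804] total [-4.48, -0.73, 4.83]
```

```bash
python3 -m pendant '[-0.87,-0.14,0.2,0,0,0,0,-0.87,-0.14,0.2,0,0,0,0,-0.87,-0.14,0.3,0,0,0,0,-0.87,-0.14,0.3,0,0,0,0,-0.86,-0.13,0.3,0,0,0,0,0,0,0,0,0,0,0]'
```

```text
time: 46.15
tool_pos: [453.1, -472.6, 117.5]
tcp_rot: [-3.14, -0.001, 1.445]
contact_force: [-0.5, 0.2, -0.7]
grip_width: 46.2
finger_force: 0.0
```

```bash
python3 -m pendant '[0,0,0.7,0,0,0,0,0,0,0.7,0,0,0,0,0,0,0.7,0,0,0,0,0,0,0.6,0,0,0,0,0,0,0.4,0,0,0,0,0,0,0.3,0,0,0,0,0,0,0,0,0,0,0]'
```

```text
time: 46.85
tool_pos: [454.8, -469.6, 16.6]
tcp_rot: [-3.14, -0.001, 1.447]
contact_force: [-0.6, -0.3, -0.3]
grip_width: 46.0
finger_force: 0.0
```

```bash
python3 -m pendant '[0,0,0,0,0,0,1,0,0,0,0,0,0,1,0,0,0,0,0,0,1,0,0,0,0,0,0,1]' && python3 -m pendant '[0,0,-0.5,0,0,0,1,0,0,-0.6,0,0,0,1,0.5,0,-0.3,0,0,0,1,0.5,0,0,0,0.8,0,1,0.2,0,0,0,0.8,0,1,0,0,0,0,0.8,0,1,0,0,0,0,0.8,0,1,0,0,0,0,0.8,0,1,0,0,0,0,0.8,0,1,0,0,0,0,0,0,1]'
python3 - <<'E'
from h import *
a=save('scene','s2');b=save('top','t5')
t=cv2.resize(a[220:320,290:410],None,fx=3,fy=3,interpolation=2); u=cv2.resize(b[180:280,340:460],None,fx=3,fy=3,interpolation=2)
cv2.imwrite('pics/s2c.png',np.hstack([t,u])[:,:,::-1])
E
```

```text
time: 47.25
tool_pos: [455.4, -470.7, 18.4]
tcp_rot: [3.14, 0.001, 1.447]
contact_force: [0.1, -0.1, 1.8]
grip_width: 32.9
finger_force: 28.5
time: 48.25
tool_pos: [459.1, -434.7, 59.6]
tcp_rot: [-3.141, -0.336, 1.446]
contact_force: [0.9, -0.1, -0.7]
grip_width: 32.9
finger_force: 28.5
```

View pics/s2c.png

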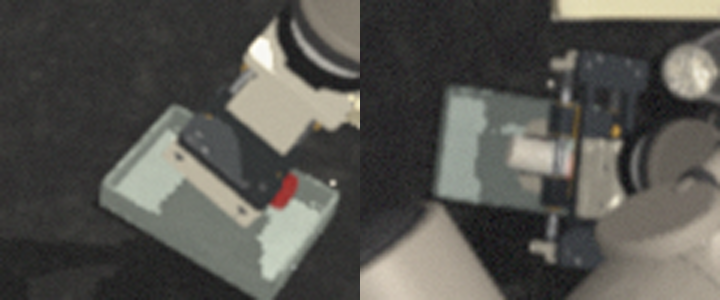

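The scene crop shows the vial held level over the tray with the red cap inside the right wall. In the top crop its foot is near (391,231). I'll lower it.

```bash
python3 -m pendant '[-0.04,0,0.4,0,0,0,1,-0.06,0,0.5,0,0,0,1,-0.06,0,0.4,0,0,0,1,-0.04,0,0.15,0,0,0,1,0,0,0,0,0,0,1,0,0,0,0,0,0,1]';python3 -m pendant '[-0.02,0,0.06,0,0,0,1,-0.02,0,0.05,0,0,0,1,0,0,0,0,0,0,1]'
```

```text
time: 48.95
tool_pos: [460.8, -426.2, 17.2]
tcp_rot: [3.141, -0.335, 1.447]
contact_force: [-0.3, 0.8, -0.8]
grip_width: 32.7
finger_force: 28.5
time: 49.25
tool_pos: [460.5, -426.2, 13.4]
tcp_rot: [3.142, -0.335, 1.447]
contact_force: [0.0, -0.4, -0.4]
grip_width: 32.6
finger_force: 28.5
```

```bash
python3 -m pendant '[-0.02,0,0.05,0,0,0,1,-0.01,0,0.05,0,0,0,1,0,0,0,0,0,0,1]'; python3 -m pendant '[-0.01,0,0.03,0,0,0,1,-0.01,0,0.02,0,0,0,1,0,0,0,0,0,0,1]'
```

```text
time: 49.55
tool_pos: [460.8, -427.0, 11.9]
tcp_rot: [3.14, -0.333, 1.447]
contact_force: [-2.7, -1.1, 7.7]
grip_width: 32.8
finger_force: 28.6
time: 49.85
tool_pos: [460.9, -427.0, 11.8]
tcp_rot: [3.139, -0.334, 1.447]
contact_force: [-4.0, 0.4, 16.2]
grip_width: 32.1
finger_force: 28.8
```

```bash
python3 -m pendant '[0,0,-0.05,0,0,0,0.3,0,0,0,0,0,0,0.1,0,0,0,0,0,0,0,0,0,0,0,0,0,0,0,0,-0.4,0,0,0,0,0,0,-0.8,0,0,0,0,0,0,-0.9,0,0,0,0,0,0,-0.9,0,-0.8,0,0,0,0,-0.9,0,-0.8,0,0,0,0,-0.4,0,-0.8,0,0,0,0,0,0,-0.8,0,0,0,0,0,0,-0.8,0,0]' && python3 -m pendant '[0.9,0,0,0,-0.8,0,0,0.9,0,0,0,0,0,0,0.9,0,0,0,0,0,0,0.9,0,0,0,0,0,0,0.9,0,0,0,0,0,0,0.9,0,0,0,0,0,0]'
python3 - <<'E'
from h import *
b=save('top','t6');m=camera_model('top')
for t,z in (('vial_a_c',18),('odd_tray_in',2)):
  for r in pinpoint('top',t): print(t,round(r['score'],2),np.round(r['location']),np.round(px2w('top',r['location'],z,m)))
cv2.imwrite('pics/t6c.png',cv2.resize(b[160:290,330:460],None,fx=3,fy=3,interpolation=2)[:,:,::-1])
print(get_obs()['joint_positions']);go(451,137,140,3.031)
E
```

```text
time: 51.05
tool_pos: [455.7, -466.6, 134.3]
tcp_rot: [3.14, -0.052, 1.447]
contact_force: [0.9, -0.5, -0.0]
grip_width: 46.2
finger_force: 0.0
time: 51.65
tool_pos: [475.7, -304.4, 135.0]
tcp_rot: [3.141, 0.0, 1.446]
contact_force: [0.1, 0.1, 0.1]
grip_width: 46.3
finger_force: 0.0
[-7.04329282e-01  4.99809052e-01  1.54307008e+00  6.17295114e-05
  1.09814448e+00 -5.82453296e-01]
rows 16 each [0.906, -0.163, -0.011] total [14.5, -2.62, -0.17]
turn total [ 0.000e+00  1.000e-02 -2.266e+01]
```

View pics/t6c.png

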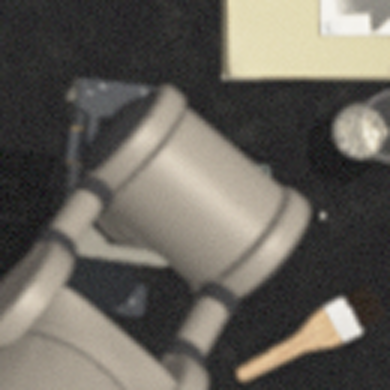

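That view is blocked by the arm. I've also used up the picture allowance, so from here I'll check with numbers. Going to the paddle.

```bash
python3 -m pendant '[0.9,-0.15,0,0,0,0,1,0.9,-0.15,0,0,0,0,1,0.9,-0.15,0,0,0,0,1,0.9,-0.15,0,0,0,0,1,0.9,-0.15,0,0,0,0,1,0.9,-0.15,0,0,0,0,1,0.9,-0.15,0,0,0,0,1,0.9,-0.15,0,0,0,0,1]' >/dev/null && python3 -m pendant '[0.9,-0.15,0,0,0,0,1,0.9,-0.15,0,0,0,0,1,0.9,-0.15,0,0,0,0,1,0.9,-0.15,0,0,0,0,1,0.9,-0.15,0,0,0,0,1,0.9,-0.15,0,0,0,0,1,0.9,-0.15,0,0,0,0,1,0.9,-0.15,0,0,0,0,1,0,0,0,0,0,-1,1,0,0,0,0,0,-1,1,0,0,0,0,0,-1,1]' >/dev/null && python3 -m pendant '[0,0,0,0,0,-1,1,0,0,0,0,0,-1,1,0,0,0,0,0,-1,1,0,0,0,0,0,-1,1,0,0,0,0,0,-1,1,0,0,0,0,0,-1,1,0,0,0,0,0,-1,1,0,0,0,0,0,-1,1,0,0,0,0,0,-1,1,0,0,0,0,0,-1,1,0,0,0,0,0,-1,1,0,0,0,0,0,-1,1]' >/dev/null && python3 -m pendant '[0,0,0,0,0,-1,1,0,0,0,0,0,-1,1,0,0,0,0,0,-1,1,0,0,0,0,0,-1,1,0,0,0,0,0,-1,1,0,0,0,0,0,-1,1,0,0,0,0,0,-1,1,0,0,0,0,0,-0.7,1,0,0,0,0,0,0,1,0,0,0,0,0,0,1]'
python3 - <<'E'
from h import *
capture('top'); m=camera_model('top')
for t,z in (('vial_a_c',18),('odd_tray_in',2)):
  for r in pinpoint('top',t): print(t,round(r['score'],2),np.round(r['location']),np.round(px2w('top',r['location'],z,m)))
for t in ('vial_a_c','odd_tray_in'):
  for r in regions_of('top',t)[:1]:
    q=cv2.boxPoints(cv2.minAreaRect(np.argwhere(r['pixels'])[:,::-1].astype(np.float32))); print(t,[np.round(px2w('top',p,25,m)[:2]).tolist() for p in q])
m=camera_model('wrist'); capture('wrist')
for r in pinpoint('wrist','paddle'): print(round(r['score'],2),r['location'],np.round(px2w('wrist',r['location'],63,m)))
go(456,136,70,3.031)
E
```

```text
time: 55.9
tool_pos: [458.2, 131.9, 134.5]
tcp_rot: [3.142, 0.001, 3.029]
contact_force: [0.2, -0.8, 0.0]
grip_width: 0.0
finger_force: 0.0
vial_a_c 0.63 [392. 226.] [ 477. -435.   18.]
odd_tray_in 0.77 [392. 230.] [ 463. -439.    2.]
vial_a_c [[457.0, -397.0], [492.0, -405.0], [474.0, -488.0], [439.0, -480.0]]
odd_tray_in [[423.0, -345.0], [533.0, -365.0], [508.0, -522.0], [398.0, -501.0]]
0.84 [254.8, 202.9] [459. 134.  63.]
rows 3 each [0.021, 0.038, 0.714] total [0.06, 0.11, 2.14]
turn total [0.   0.   0.01]
```

The vial now lies fully inside the sample tray. Pressing the paddle next.

```bash
python3 -m pendant '[0.02,0.1,0.6,0,0,0,1,0,0,0.8,0,0,0,1,0,0,0.6,0,0,0,1,0,0,0.3,0,0,0,1,0,0,0,0,0,0,1]' && python3 -m pendant '[0,0,0.2,0,0,0,1,0,0,0.2,0,0,0,1,0,0,0,0,0,0,1]'
```

```text
time: 56.75
tool_pos: [456.8, 135.4, 64.5]
tcp_rot: [-3.141, -0.002, 3.032]
contact_force: [-0.3, -0.2, -0.4]
grip_width: 0.4
finger_force: 0.0
time: 57.05
tool_pos: [458.1, 135.6, 53.9]
tcp_rot: [3.141, 0.002, 3.032]
contact_force: [-1.4, -0.1, 6.8]
grip_width: 0.5
finger_force: 3.6
```

```bash
python3 -m pendant '[0,0,0.1,0,0,0,1,-0.15,0,0.03,0,0,0,1,-0.15,0,0,0,0,0,1,-0.15,0,0,0,0,0,1,-0.15,0,0,0,0,0,1,-0.15,0,0,0,0,0,1,-0.15,0,0,0,0,0,1]' && python3 -m pendant '[-0.15,0,0,0,0,0,1,-0.15,0,0,0,0,0,1,-0.15,0,0,0,0,0,1,0,0,0,0,0,0,1]'
```

```text
time: 57.75
tool_pos: [485.0, 132.6, 50.7]
tcp_rot: [3.141, 0.002, 3.032]
contact_force: [-3.1, -0.4, 7.6]
grip_width: 0.4
finger_force: 4.2
time: 58.15
tool_pos: [499.4, 131.0, 50.9]
tcp_rot: [3.141, 0.004, 3.032]
contact_force: [0.2, -0.9, 8.4]
grip_width: 0.4
finger_force: 4.1
```

```bash
python3 -m pendant '[0,0,-0.25,0,0,0,1,0,0,-0.25,0,0,0,1,-0.1,0,0,0,0,0,1,-0.2,0,0,0,0,0,1,-0.25,0,0,0,0,0,1,-0.3,0,0,0,0,0,1,-0.3,0,0,0,0,0,1,-0.3,0,0,0,0,0,1,-0.3,0,0,0,0,0,1,-0.3,0,0,0,0,0,1,-0.3,0,0,0,0,0,1,-0.3,0,0,0,0,0,1]' && python3 -m pendant '[-0.3,0,0,0,0,0,1,-0.3,0,0,0,0,0,1,-0.3,0,0,0,0,0,1,-0.3,0,0,0,0,0,1,-0.3,0,0,0,0,0,1,-0.2,0,0,0,0,0,1,0,0,0,0,0,0,1]'; python3 -c "
from h import *
capture('top');m=camera_model('top')
for t,z in (('panel_mid',70),('paddle',55)):
  for r in pinpoint('top',t): print(t,round(r['score'],2),np.round(px2w('top',r['location'],z,m)))"
```

```text
time: 59.35
tool_pos: [574.6, 122.3, 63.7]
tcp_rot: [-3.141, -0.006, 3.032]
contact_force: [-7.6, 0.4, 7.5]
grip_width: 0.1
finger_force: 4.4
time: 60.05
tool_pos: [626.9, 116.5, 63.5]
tcp_rot: [-3.141, -0.002, 3.031]
contact_force: [-3.2, -1.0, 2.1]
grip_width: 0.2
finger_force: 1.0
```

```bash
python3 -m pendant '[-0.1,0,0,0,0,0,1,-0.1,0,0,0,0,0,1,0,0,0,0,0,0,1]'; python3 -m pendant '[-0.07,0,0,0,0,0,1,-0.05,0,0,0,0,0,1,0,0,0,0,0,0,1]'
```

```text
time: 60.5
tool_pos: [629.9, 116.2, 63.6]
tcp_rot: [-3.141, -0.008, 3.032]
contact_force: [-12.5, -0.3, 5.2]
grip_width: 0.4
finger_force: 6.0
time: 60.8
tool_pos: [629.9, 116.2, 63.7]
tcp_rot: [-3.14, -0.016, 3.032]
contact_force: [-25.0, -0.2, 13.9]
grip_width: 0.1
finger_force: 12.6
```

```bash
python3 -m pendant '[0.2,0,-0.1,0,0,0,1,0.4,0,-0.2,0,0,0,1,0.8,0,-0.2,0,0,0,1,0.9,0,-0.5,0,0,0,1,0.9,0,-0.9,0,0,0,1,0.9,0,-0.9,0,0,0,1,0.5,-0.9,-0.9,0,0,0,1,0,-0.9,-0.5,0,0,0,1,0,-0.9,0,0,0,0,1,0,-0.9,0,0,0,0,1,0,-0.9,0,0,0,0,1,0,0,0,0,0,0,1]'
python3 - <<'E'
from h import *
for c in ('top','scene'):
  im=save(c,c+'_end');m=camera_model(c)
  for t,z in (('panel_mid',70),('paddle',55),('eraser',0),('vial_a_c',18),('odd_tray_in',2),('large_1_c',12)):
    for r in pinpoint(c,t): print(c,t,round(r['score'],2),np.round(r['location']),np.round(px2w(c,r['location'],z,m)))
# panel-front bottom/top edge position in top view: brightness profile along cabinet x' through panel middle-ish line
g=cv2.imread('pics/top_end.png')
m=camera_model('top');f=192/np.tan(np.radians(m['fov_y']/2));P=np.array(m['pose'])
def proj(p):
    q=P[:3,:3].T@(np.array(p)-P[:3,3]); return m['cx']-f*q[0]/q[2],m['cy']+f*q[1]/q[2]
for k in (-120,62,140):
    s=[]
    for d in range(20,110,5):
        b=np.array([594.3,324.8])+d*np.array([.994,-.111])+(k-62)*np.array([.111,.994]); u=proj([b[0],b[1],85]); s.append(int(g[int(round(u[1])),int(round(u[0]))].mean()))
    print(k,s)
E
```

```text
time: 62.0
tool_pos: [485.2, -5.9, 190.7]
tcp_rot: [-3.141, 0.002, 3.029]
contact_force: [0.5, -0.2, 0.1]
grip_width: 0.5
finger_force: 0.0
top panel_mid 0.65 [172. 162.] [658. 218.  70.]
top paddle 0.72 [207. 175.] [622. 118.  55.]
top eraser 0.49 [222. 249.] [401.  77.   0.]
top vial_a_c 0.65 [392. 230.] [ 464. -435.   18.]
top odd_tray_in 0.69 [393. 229.] [ 466. -443.    2.]
scene panel_mid 0.61 [199. 154.] [646. 207.  70.]
scene paddle 0.56 [217. 167.] [632. 126.  55.]
scene eraser 0.65 [180. 226.] [402.  89.   0.]
scene eraser 0.16 [200. 150.] [749. 293.   0.]
scene vial_a_c 0.78 [368. 285.] [ 466. -448.   18.]
-120 [44, 44, 38, 41, 42, 29, 31, 32, 60, 81, 111, 168, 163, 134, 158, 164, 159, 82]
62 [31, 77, 208, 205, 119, 31, 31, 36, 60, 84, 104, 203, 172, 135, 148, 169, 140, 91]
140 [41, 45, 50, 45, 49, 36, 29, 32, 45, 79, 139, 176, 170, 97, 133, 163, 135, 92]
```

```bash
python3 -c "
from plant import *
print(close_job())"
```

```text
the job is handed in; nothing more can be done
None
```

The job is handed in: three large dishes and one small dish are stacked on their pads, the vial lies in the sample tray, the eraser is untouched and the tray was pushed home to a hard stop. The panel measured about 2 mm from its home position, but I couldn't see the stacks again once the tray was shut. The vial toppled when its tray was knocked, so I laid it down flat inside, and I viewed 16 pictures against the allowed 14.

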